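# Draw the oldest drive module from the bottom of the magazine and lay it in the test cradle

## Task

The next drive module to be tested is the bottom one of the stack in the gravity magazine; its end already sticks out of the mouth. Pull it out level along the rail so that the stack behind drops down and stays in the magazine, then set it down (do not drop it) flat in the test cradle between the four yellow corners, silver side up, either way round. Leave the other modules in the magazine and do not disturb the other things on the bench.

Things in the scene. Friction and masses are not known exactly. Their poses are not given: they have to be found in the camera images.
- magazine: Fixed stack magazine, blue foot, aluminium walls, 76 mm wide, 78 mm high. Origin on the bench top; +x is the pull-out direction, z up. Its level floor is 40 mm above the origin. The chamber (64 mm wide inside, walls 6 mm) spans x = -156 to -30 mm; in front two blue lips (outer face at x = -24 mm) reach down to z = 55 mm, so only the bottom module passes below them.
- mouth (a point): Centre of the magazine's mouth: x = -24 mm, y = 0, z = 45 mm in the magazine's frame, same axes. From here a blue rail 36 mm wide continues the floor at the same height, 40 mm above the bench, as far as x = +85 mm in the magazine's frame; beside the rail there is free space for fingers.
- module0_mid (a point): Centre of the bottom drive module: rigid black slab 120 mm long (x), 60 wide (y), 10 thick (z), about 0.18 kg, silver plate and white label on top (+z). It lies on the magazine's floor and sticks out 42 to 50 mm past the lips. The stack rests on it: pulling takes 5 to 15 N. Once out it lies on the rail, overhanging it by 12 mm on both long sides, and can be let go and gripped again.
- module1_mid (a point): Centre of the second module from the bottom, the same make; it lies inside the chamber, and drops 10 mm as the bottom one leaves (tipping a little on the way).
- module2_mid (a point): Centre of the third module from the bottom, the same make.
- module3_mid (a point): Centre of the top module of the stack, the same make.
- cradle: Fixed test cradle: grey base plate 150 x 92 x 8 mm, green bed, four yellow corner guides. Origin on the bench under its centre, x along its length, z up. The level bed (110 x 36 mm) is 35 mm above the origin. The guides stand 45 mm high round a pocket of 130 (x) by 70 mm (y): 5 mm of play on every side of the module. The middle 94 mm of the long sides is open for fingers.
- bed (a point): Centre of the top of the cradle's bed, 35 mm above the cradle's origin, axes as the cradle's. The seated module's centre lies 5 mm above it.
- tape: Bystander: roll of pale tape, 90 mm across, 24 mm high; origin under its centre. Leave alone.
- driver_grip (a point): Bystander: screwdriver lying on the bench roughly along the world x axis between magazine and cradle, about 200 mm long and less than 35 mm high; this point is on its handle. Leave alone.
- chassis: Bystander: open black drive chassis, 200 x 89 x 40 mm; origin under its centre. Leave alone.
- flask: Bystander: pink bottle, 66 mm across, 190 mm high; origin under its centre. Leave alone.
- cutter: Bystander: yellow cutter, about 160 mm long, 16 mm high; origin under its grip. Leave alone.
Things that resemble listed ones, but are neither listed nor needed, are in the scene too. Leave any turquoise look-alike of the part that bears module0_mid alone.

How it is judged:
By the outcome, as a careful person would: the job done as asked, in the order asked, and still so for the second after the job is handed in, with the robot touching nothing.
It also fails if it takes over 54 s, if anything falls off the work surface, if the arm or the gripper's body presses on something with over 40 N, if the wrist force passes 120 N, or if a joint passes its speed limit or range.

## Robot

A 6-joint arm with a two-finger parallel gripper is mounted at the origin on the work surface. World frame = base frame: x ahead of the robot, y to its left, z up, the work surface at z = 0. Lengths are in m, angles in rad, forces in N, time in s.
With the tool pointing down it reaches from about 0.375 to 0.9 m from the base axis. Payload 3.1 kg.
Tool frame: the origin (TCP) lies midway between the tips of the shut fingers; the grasp point (between the pads) lies 19 mm behind it (ctrl.hold_point_z is the distance from the TCP to the grasp point, in m); z points along the fingers, y is the line along which they close (so a half turn about z gives the same grasp; the last joint's range is limited). The gripper opens to 85 mm and grips with 20 to 120 N. Pads are 22 mm wide; open, the fingers measure 114 mm over their backs; the gripper's body (76 mm by 85 mm) begins 54 mm behind the grasp point. The pads swing forward as they close: fully open they stand 13 mm farther back than shut.
Start: joints at [-1.458, 0.527, 1.433, -0, 1.181, -0.178], TCP at [0.18, -0.599, 0.231] pointing down, gripper open.
Joint ranges: [-3.08, 3.08], [-0.75, 2.2], [0.22, 2.44], [-1.43, 4.57], [0, 2.65], [-2.85, 2.85]. Speed limits (rad/s): [2.79, 2.79, 3.14, 3.14, 3.14, 3.14].

## Interface

Orientations are given as a unit quaternion [w, x, y, z].
In Python, from plant import ctrl gives the robot as it stands.
- The arm moves only by the tool jog_arm, never from a script. Its argument "motion" is a list of rows, each a list of 5 numbers: the gripper command: -1 is fully open, 1 is shut, values between are in proportion, then the shift along the tool's x, y, z in cm, then the turn about the tool's z in degrees. In form: [[hand, dx, dy, dz, spin], ...]. A call has 1 to 8 rows; each row shifts and turns the commanded pose from where the row before left it, along the tool's axes as they then stand; what a row does not reach is not made up. A row lasts 1/12 s, in which the tool goes at most 41.7 mm and 7.16 degrees, less where a joint would pass 70% of its speed; a pose out of reach is approached as far as the arm can. A call is refused whole if a number of a shift passes 4.17 or a number of a turn 7.16, either way. A call with a gripper value outside its range is refused whole. The fingers move at their own pace and stop on an object; "force" is the grip in N (left out, the last holds). Time passes only in rows, so rows that do not move let the fingers close. It gives the time, the measured TCP pose, the force, the opening and the grip force at its end, in the units of the state.
- ctrl.observe(): the state, without advancing time (a new reading comes with each control period).
- ctrl.read_camera(name): name is "scene" or "top"; returns (picture, depth): 384x512x3 uint8, blue, green, red; 384x512 float32, m along the optical axis (not along the pixel's ray), 0 where there is no reading.
- ctrl.camera_params(name): a dict with "K" (3x3 intrinsics, pixels), "k1" (the pictures are not rectified: a ray, as slopes to the right and down, at radius r is drawn at 1 + k1 r^2 times it, then the intrinsics apply), "R" (3x3) and "t" (3): a world point X has camera coordinates R X + t. Camera axes: x right, y down, z forward; pixel columns grow to the right and rows downward; lengths in m; the calibration is good to about 2 mm. A picture is of the moment at which its call begins. camera_params takes no time and is no camera call.
- ctrl.close_job(): hands the job in; it is judged then, once.
Trained networks look in the newest picture that a camera, given by its name, has taken for a name from the list of things; names that differ only in an ending like _2 or _b are one class to them, and where a whole thing is asked for, a point or a joint stands for the part that bears it (a point fixed in the world has none). Each returns a list of dicts, best first, with "conf" (0 to 1); they miss things now and then, are a little off and sometimes report something else, mostly with a low value. They report only what shows in the picture. A call takes as long as a camera call. They do not tell look-alikes from the thing itself.
- ctrl.search_frame(query, camera): "location" ([column, row] in pixels, amid what is visible of it).
- ctrl.trace(query, camera): "region" (384x512 bool, what is visible of it) and "location" ([column, row] in pixels, amid what is visible of it).
- ctrl.place_of(query, camera): "location" ([column, row] in pixels: a listed point, or the origin of a listed thing).
The state is a dict: "time": time; "joints": joint angles; "qd": joint speeds; "effort": joint torques, N m; "ee_pos": TCP position; "ee_rot": TCP orientation; "contact_force": force on the tool from outside, world axes, zero at the start; "torque": the same for the moment, N m; "width": opening from 0.0 (shut) to 1.0 (fully open); "grasp_force": force on a finger pad.
Only numpy, scipy, OpenCV 4.12 (cv2) and the standard library are available. Lean on these libraries where they do the work, as an engineer would, in place of code of your own. Each camera call takes 0.05 s, during which the arm holds its last target. There are 200 camera calls.

## Working session

There is one attempt and no reset: what is moved stays moved. The work goes in short steps, Python scripts to look and compute and a tool call to move; the robot and the scene stay as the last step left them, time stands still between calls to the robot, and variables do not carry over. Pictures are saved under pics/ and viewed, at most 11 in all, crops included, and the job is handed in when it is done.

Besides the shell and the picture viewer there is one more tool, called after "Emit:" as a command line: name --pt "numbers of a row" for each row, then --argument value for the rest. jog_arm: Moves the arm, as the interface text tells. Its arguments: {"type":"object","properties":{"motion":{"type":"array","items":{"type":"array","items":{"type":"number"}}},"force":{"type":"number"}},"required":["motion"]}

```bash
ls; mkdir -p pics
cat > h.py <<'E'
import numpy as np, cv2
from plant import ctrl
def ray(cam,px):
    p=ctrl.camera_params(cam); K=np.array(p["K"],float)
    d=cv2.undistortPoints(np.array([[px]],float),K,np.array([p["k1"],0,0,0,0.]))[0,0]
    R=np.array(p["R"]);t=np.array(p["t"])
    return -R.T@t, R.T@np.array([d[0],d[1],1.])
def at_z(cam,px,z):
    c,d=ray(cam,px); return c+d*(z-c[2])/d[2]
def at_depth(cam,px,D):
    c,d=ray(cam,px); return c+d*D
def dep(D,px,r=2):
    u,v=int(round(px[0])),int(round(px[1])); w=D[max(0,v-r):v+r+1,max(0,u-r):u+r+1]; w=w[w>0]
    return float(np.median(w)) if w.size else 0.
def tri(a,b):
    (c1,d1),(c2,d2)=a,b
    A=np.stack([d1,-d2],1); s=np.linalg.lstsq(A,c2-c1,rcond=None)[0]
    p,q=c1+s[0]*d1,c2+s[1]*d2
    return (p+q)/2,np.linalg.norm(p-q)
E
python3 - <<'E'
from h import *
np.set_printoptions(precision=4,suppress=True)
for c in("scene","top"):
    im,D=ctrl.read_camera(c); cv2.imwrite(f"pics/{c}0.png",im); np.save(f"{c}0.npy",D)
    p=ctrl.camera_params(c); print(c,np.array(p["K"]).ravel(),p["k1"],-np.array(p["R"]).T@p["t"],np.array(p["R"])[2])
    for q in["mouth","module0_mid","module3_mid","magazine","cradle","bed","tape","driver_grip","chassis","flask","cutter"]:
        for r in ctrl.place_of(q,c)[:3]:
            l=r["location"]; print(q,np.round(l),round(r["conf"],2),at_depth(c,l,dep(D,l)))
print(ctrl.observe())
E
```

```text
pics
scene [382.0232   0.     258.2967   0.     382.0232 188.6202   0.       0.
   1.    ] 0.01092260415186697 [ 1.0317 -0.4718  0.7227] [-0.4636  0.5586 -0.6878]
mouth [143. 229.] 0.61 [ 0.4676 -0.2032  0.0498]
module0_mid [ 92. 304.] 0.84 [ 0.5205 -0.3767  0.0107]
module0_mid [134. 228.] 0.64 [ 0.4507 -0.2138  0.0514]
module0_mid [184. 188.] 0.6 [ 0.4008 -0.0242  0.0095]
module3_mid [122. 205.] 0.59 [ 0.3976 -0.2007  0.0803]
magazine [147. 250.] 0.58 [ 0.5135 -0.2278  0.038 ]
magazine [335. 192.] 0.33 [0.7103 0.2436 0.0014]
cradle [258. 170.] 0.9 [0.4994 0.1653 0.0101]
bed [260. 159.] 0.68 [0.491  0.1825 0.034 ]
tape [335. 194.] 0.83 [ 0.7149  0.2351 -0.0001]
tape [330. 143.] 0.69 [0.5884 0.4068 0.0129]
driver_grip [149. 250.] 0.66 [ 0.5183 -0.2261  0.0394]
driver_grip [235. 211.] 0.61 [ 0.5705 -0.004   0.0245]
chassis [230. 319.] 0.97 [ 0.7531 -0.2172  0.0078]
chassis [336. 193.] 0.6 [0.7151 0.2402 0.0024]
flask [312. 251.] 0.68 [0.7935 0.006  0.0432]
cutter [333. 146.] 0.72 [0.6    0.4047 0.0106]
cutter [235. 211.] 0.47 [ 0.5701 -0.0039  0.0249]
top [391.5226   0.     251.3287   
[... 801 characters left out ...]
.88 [ 0.7416 -0.2112  0.0082]
flask [245. 125.] 0.81 [0.7397 0.03   0.0939]
cutter [102. 190.] 0.79 [0.5942 0.4061 0.0125]
cutter [255. 198.] 0.48 [0.5671 0.0053 0.0231]
cutter [168. 148.] 0.37 [0.709  0.236  0.0006]
{'time': 1.2, 'joints': array([-1.4575,  0.5275,  1.4327, -0.    ,  1.1814, -0.1785]), 'qd': array([ 0.0004, -0.0004,  0.0005, -0.0001,  0.0004, -0.0005]), 'effort': array([  0.0006, -44.2325, -17.8417,  -0.0002,   0.0008,  -0.    ]), 'ee_pos': array([ 0.1798, -0.5986,  0.2313]), 'ee_rot': array([-0.    ,  0.9894,  0.1454, -0.    ]), 'contact_force': array([ 0.2823,  0.255 , -0.6422]), 'torque': array([-0.0094, -0.0441, -0.0367]), 'grasp_force': 0.0, 'width': 0.9995742398887115}
```

Run:
```python
import cv2,numpy as np
a=cv2.imread("pics/top0.png"); cv2.imwrite("pics/top0b.png",cv2.resize(a,(800,600),interpolation=cv2.INTER_CUBIC))
b=cv2.imread("pics/scene0.png")[150:300,60:260]; cv2.imwrite("pics/crop0.png",cv2.resize(b,(800,600),interpolation=cv2.INTER_CUBIC))
```

```text
(no output)
```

View pics/top0b.png

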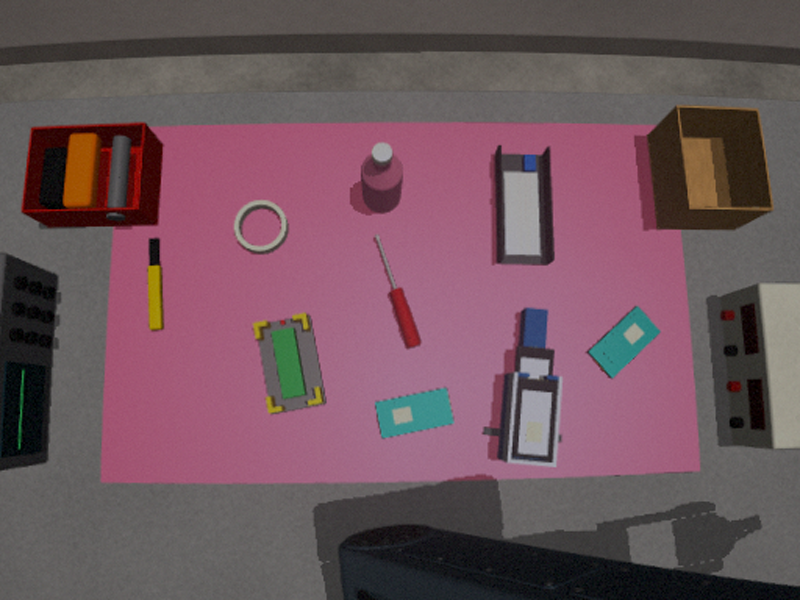

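View pics/crop0.png

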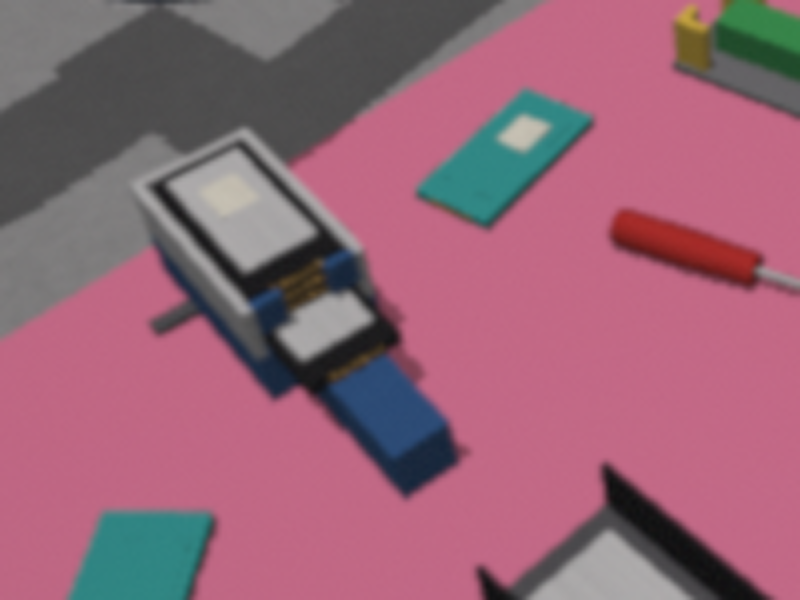

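The wanted part is the black and silver end at scene (143,229) / top (340,241), sticking out of the blue-footed magazine. The two turquoise slabs, at scene (92,304) and (184,188), are look-alikes I'll leave alone. The crop confirms the black module lies under the lips, with the blue rail running on from it. Next I'll measure the poses.

```bash
cat > meas.py <<'E'
from h import *
np.set_printoptions(precision=4,suppress=True)
def cloud(c,im,D):
    p=ctrl.camera_params(c);K=np.array(p["K"],float);h,w=D.shape
    u,v=np.meshgrid(np.arange(w),np.arange(h))
    d=cv2.undistortPoints(np.stack([u,v],-1).reshape(-1,1,2).astype(float),K,np.array([p["k1"],0,0,0,0.]))[:,0]
    P=np.c_[d,np.ones(len(d))]*D.reshape(-1,1)
    return ((P-np.array(p["t"]))@np.array(p["R"])).reshape(h,w,3)
def rect(P):
    (c,s,a)=cv2.minAreaRect((P[:,:2]*1000).astype(np.float32)); 
    return np.array(c),np.array(s),a
def comp(m):
    n,l,s,_=cv2.connectedComponentsWithStats(m.astype(np.uint8)); return l==1+np.argmax(s[1:,4])
E
python3 - <<'E'
from meas import *
for c in("scene","top"):
    im=cv2.imread(f"pics/{c}0.png");D=np.load(f"{c}0.npy");X=cloud(c,im,D)
    H=cv2.cvtColor(im,cv2.COLOR_BGR2HSV);x,y,z=X[...,0],X[...,1],X[...,2]
    hue,sat,val=H[...,0],H[...,1],H[...,2]
    print(c)
    def show(n,m,big=True):
        if big: m=comp(m)
        P=X[m]; ce,s,a=rect(P); print(n,len(P),"rect",ce,s,round(a,1),"z",np.percentile(P[:,2],[10,50,90])); return P
    show("green",(hue>45)&(hue<75)&(sat>120)&(D>0)&(z>.028)&(z<.045))
    show("rail",(hue>100)&(hue<125)&(sat>90)&(x>.45)&(x<.62)&(y<-.15)&(y>-.26)&(z>.034)&(z<.047))
    show("yellow",(hue>20)&(hue<35)&(sat>120)&(x<.58)&(x>.4)&(abs(y-.18)<.09)&(z>.036)&(z<.055),False)
    show("mod0",(x>.445)&(x<.53)&(y<-.15)&(y>-.25)&(z>.044)&(z<.057)&(sat<90))
    show("magtop",(x>.28)&(x<.5)&(y<-.13)&(y>-.28)&(z>.072)&(z<.09))
    print("railz at", )
E
```

```text
scene
green 305 rect [482.9518 181.9495] [111.7015  38.9076] 8.3 z [0.0316 0.0349 0.0365]
rail 403 rect [ 533.1278 -219.3437] [38.2791 66.6538] 84.6 z [0.0381 0.04   0.0416]
yellow 143 rect [486.183  181.4606] [141.4021  85.1145] 10.4 z [0.0374 0.0432 0.046 ]
mod0 515 rect [ 474.8164 -208.6847] [74.994  55.1806] 84.5 z [0.0484 0.0501 0.052 ]
magtop 1433 rect [ 388.4565 -199.006 ] [ 78.4853 142.137 ] 83.0 z [0.0764 0.0795 0.0814]
railz at
top
green 594 rect [482.4466 184.2463] [107.3404  34.8585] 10.6 z [0.033  0.0353 0.0376]
rail 336 rect [ 533.4884 -214.713 ] [36.6724 61.8366] 83.5 z [0.0381 0.0404 0.0429]
yellow 207 rect [482.5103 184.3019] [144.0703  85.8091] 10.8 z [0.0423 0.0451 0.0475]
mod0 421 rect [ 477.3903 -208.6244] [60.0145 50.5037] 80.7 z [0.0485 0.0509 0.0531]
magtop 1778 rect [ 389.0162 -198.3523] [ 78.8021 139.4788] 83.8 z [0.0771 0.0801 0.0825]
railz at
```

Emit:
jog_arm --pt "-1 2.9 -2.05 0 0" --pt "-1 2.9 -2.05 0 0" --pt "-1 2.9 -2.05 0 0" --pt "-1 2.9 -2.05 0 0" --pt "-1 2.9 -2.05 0 0" --pt "-1 2.9 -2.05 0 0" --pt "-1 2.9 -2.05 0 0" --pt "-1 2.9 -2.05 0 0" --force 60

```text
time: 1.87
ee_pos: [0.3557, -0.3734, 0.2315]
ee_rot: [0.0, 0.989, 0.145, 0.0]
contact_force: [0.6, -0.7, 0.0]
width: 0.999
grasp_force: 0.0
```

Emit:
jog_arm --pt "-1 2.9 -2.05 0 0" --pt "-1 2.9 -2.05 0 0" --pt "-1 2.9 -2.05 0 0" --pt "-1 2.9 -2.05 0 0" --pt "-1 0 0 0 5.9" --pt "-1 0 0 0 5.9" --pt "-1 0 0 0 5.8" --pt "-1 0 0 0 5.8"

```text
time: 2.53
ee_pos: [0.4427, -0.2624, 0.2315]
ee_rot: [0.0, 0.998, -0.06, 0.0]
contact_force: [0.1, -0.6, 0.1]
width: 1.0
grasp_force: 0.0
```

```bash
cat > go.py <<'E'
import sys
from h import *
from scipy.spatial.transform import Rotation as Ro
def delta(T,yaw):
    o=ctrl.observe(); R=Ro.from_quat(np.roll(o["ee_rot"],-1)).as_matrix()
    y=np.degrees(np.arctan2(R[1,0],R[0,0]))
    print("t",o["time"],"pos",o["ee_pos"].round(4),"yaw",round(y,2),"tilt",R[:,2].round(4),"w",round(o["width"],3),"F",o["contact_force"].round(1),"g",o["grasp_force"])
    print("shift cm (tool)",(R.T@(np.array(T)-o["ee_pos"])*100).round(2),"spin",round(y-yaw,2),"hpz",ctrl.hold_point_z)
if __name__=="__main__":
    a=list(map(float,sys.argv[1:])); delta(a[:3],a[3])
E
python3 go.py .483 -.2097 .1 -6.7
```

```text
t 2.5333 pos [ 0.4427 -0.2624  0.2315] yaw -6.9 tilt [ 2.e-04 -3.e-04 -1.e+00] w 1.0 F [ 0.1 -0.6  0.1] g 0.0
shift cm (tool) [ 3.36 -5.72 13.15] spin -0.2 hpz 0.0187
```

Emit:
jog_arm --pt "-1 1.12 -1.9 0 -0.2" --pt "-1 1.12 -1.9 0 0" --pt "-1 1.12 -1.92 0 0" --pt "-1 0 0 3.3 0" --pt "-1 0 0 3.3 0" --pt "-1 0 0 3.3 0" --pt "-1 0 0 3.25 0" --pt "-1 0 0 0 0"

```text
time: 3.2
ee_pos: [0.4788, -0.2075, 0.0946]
ee_rot: [-0.003, 0.998, -0.057, -0.005]
contact_force: [-0.9, -0.1, 0.5]
width: 1.001
grasp_force: 0.0
```

```bash
python3 go.py .483 -.2097 .022 -6.7
python3 - <<'E'
from h import *
im,D=ctrl.read_camera("scene"); cv2.imwrite("pics/a1.png",cv2.resize(im[130:310,40:280],(800,600),interpolation=cv2.INTER_CUBIC))
E
```

```text
t 3.2 pos [ 0.4788 -0.2075  0.0946] yaw -6.48 tilt [-0.0097  0.007  -0.9999] w 1.001 F [-0.9 -0.1  0.5] g 0.0
shift cm (tool) [0.51 0.22 7.26] spin 0.22 hpz 0.0187
```

View pics/a1.png

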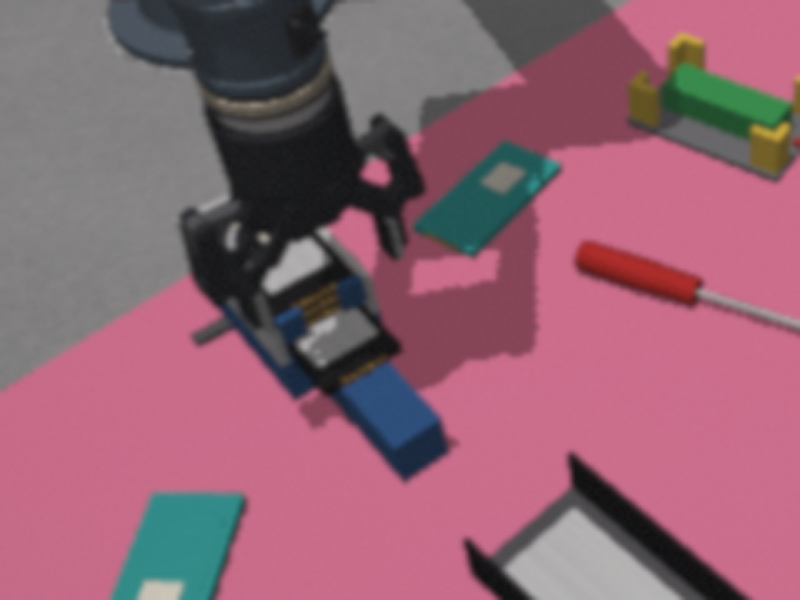

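The open fingers straddle the magazine line above the protruding end (crop px 340,340). I'll let it settle and correct before going down.

Emit:
jog_arm --pt "-1 0 0 0 0" --pt "-1 0 0 0 0" --pt "-1 0 0 0 0"

```text
time: 3.5
ee_pos: [0.4837, -0.2109, 0.102]
ee_rot: [0.001, 0.998, -0.057, 0.002]
contact_force: [0.1, -0.7, 0.2]
width: 0.999
grasp_force: 0.0
```

```bash
python3 go.py .483 -.2097 .022 -6.7; python3 -c "
from plant import ctrl;o=ctrl.observe();print(o['joints'],o['qd'])"
```

```text
t 3.5 pos [ 0.4837 -0.2109  0.102 ] yaw -6.48 tilt [ 0.0039 -0.0028 -1.    ] w 0.999 F [ 0.1 -0.7  0.2] g 0.0
shift cm (tool) [-0.11 -0.13  8.  ] spin 0.22 hpz 0.0187
[-6.23088879e-01  5.92724164e-01  1.79224405e+00  1.98331349e-05
  7.51848887e-01  1.06084713e+00] [-6.69468040e-04 -8.29070189e-06  5.20897778e-03 -8.65559170e-04
 -2.79470612e-03  3.81763963e-04]
```

Emit:
jog_arm --pt "-1 0 -0.05 1.4 0.2" --pt "-1 0 0 1.6 0" --pt "-1 0 0 1.6 0" --pt "-1 0 0 1.5 0" --pt "-1 0 0 1.1 0" --pt "-1 0 0 0.8 0" --pt "-1 0 0 0 0" --pt "-1 0 0 0 0"

```text
time: 4.17
ee_pos: [0.4826, -0.2096, 0.0202]
ee_rot: [0.0, 0.998, -0.058, 0.0]
contact_force: [-0.1, -0.1, 0.2]
width: 1.004
grasp_force: 0.0
```

```bash
python3 go.py .483 -.2097 .022 -6.7
python3 - <<'E'
from h import *
im,D=ctrl.read_camera("scene"); cv2.imwrite("pics/a2.png",cv2.resize(im[170:290,80:240],(800,600),interpolation=cv2.INTER_CUBIC))
E
```

```text
t 4.1667 pos [ 0.4826 -0.2096  0.0202] yaw -6.68 tilt [ 5.e-04 -4.e-04 -1.e+00] w 1.004 F [-0.1 -0.1  0.2] g 0.0
shift cm (tool) [ 0.04  0.01 -0.18] spin 0.02 hpz 0.0187
```

View pics/a2.png

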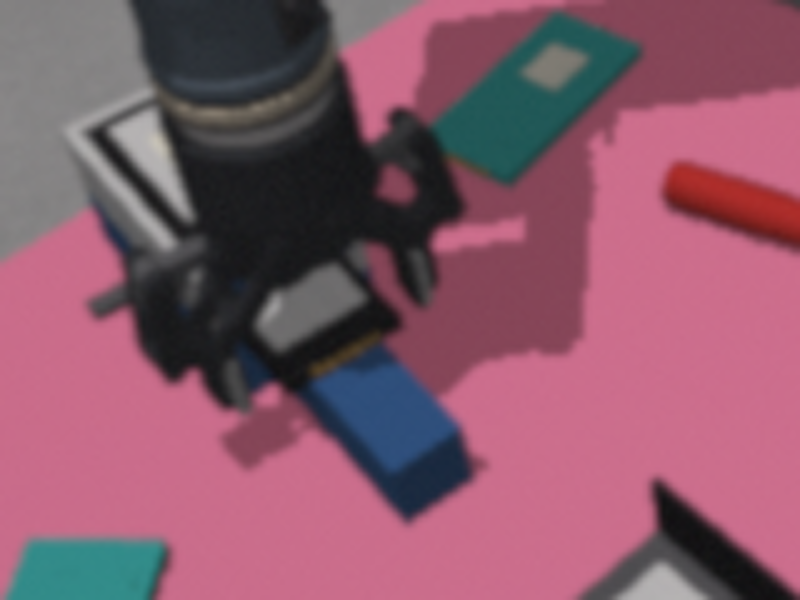

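The pads stand on both sides of the exposed end, at (235,390) and (425,290) in the crop, a bit behind its front edge. Closing now.

Emit:
jog_arm --pt "0 0 0 0 0" --pt "1 0 0 0 0" --pt "1 0 0 0 0" --pt "1 0 0 0 0" --pt "1 0 0 0 0" --pt "1 0 0 0 0" --force 60

```text
time: 4.72
ee_pos: [0.4827, -0.2096, 0.0209]
ee_rot: [0.0, 0.998, -0.058, 0.001]
contact_force: [-0.4, -0.3, 6.1]
width: 0.69
grasp_force: 64.1
```

Emit:
jog_arm --pt "1 0.3 0 0 0" --pt "1 0.5 0 0 0" --pt "1 0.6 0 0 0" --pt "1 0.6 0 0 0" --pt "1 0.6 0 0 0" --pt "1 0.6 0 0 0" --pt "1 0.6 0 0 0" --pt "1 0.6 0 0 0"

```text
time: 5.38
ee_pos: [0.5117, -0.2103, 0.0208]
ee_rot: [-0.004, 0.998, -0.055, -0.015]
contact_force: [-29.0, -1.8, 25.2]
width: 0.687
grasp_force: 66.1
```

```bash
python3 go.py .568 -.2198 .0202 -6.7
python3 - <<'E'
from h import *
im,D=ctrl.read_camera("scene"); cv2.imwrite("pics/a3.png",cv2.resize(im[170:290,80:240],(800,600),interpolation=cv2.INTER_CUBIC))
E
```

```text
t 5.3833 pos [ 0.5117 -0.2103  0.0208] yaw -6.28 tilt [-0.0292  0.01   -0.9995] w 0.687 F [-29.   -1.8  25.2] g 66.08576774597168
shift cm (tool) [ 5.7   0.33 -0.11] spin 0.42 hpz 0.0187
```

View pics/a3.png

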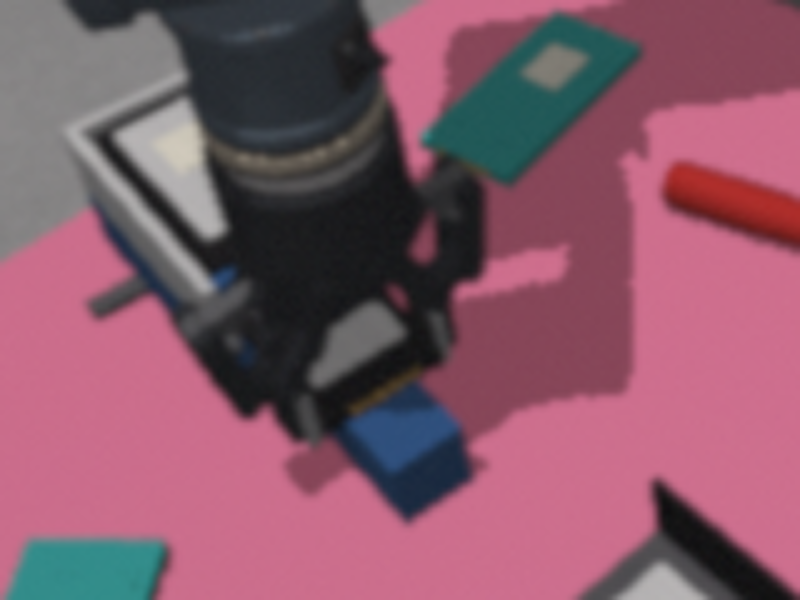

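The module has come about 3 cm along the rail (front edge at 385,390 in the crop). There is some downward pressure and lag, so I'll ease off and pull more slowly.

Emit:
jog_arm --pt "1 0 0 -0.05 0" --pt "1 0 0 0 0" --pt "1 0 0 0 0"

```text
time: 5.68
ee_pos: [0.5225, -0.213, 0.0209]
ee_rot: [-0.001, 0.998, -0.058, -0.003]
contact_force: [-7.4, 1.3, 8.0]
width: 0.686
grasp_force: 65.3
```

```bash
python3 go.py .568 -.2198 .0202 -6.7
```

```text
t 5.6833 pos [ 0.5225 -0.213   0.0209] yaw -6.68 tilt [-0.0067  0.0032 -1.    ] w 0.686 F [-7.4  1.3  8. ] g 65.3155267238617
shift cm (tool) [4.6  0.14 0.04] spin 0.02 hpz 0.0187
```

Emit:
jog_arm --pt "1 0.3 0 0 0" --pt "1 0.35 0 0 0" --pt "1 0.35 0 0 0" --pt "1 0.35 0 0 0" --pt "1 0.35 0 0 0" --pt "1 0.35 0 0 0" --pt "1 0.35 0 0 0" --pt "1 0.35 0 0 0"

```text
time: 6.35
ee_pos: [0.5506, -0.2165, 0.0209]
ee_rot: [-0.001, 0.998, -0.058, -0.003]
contact_force: [-6.6, 0.7, 8.0]
width: 0.688
grasp_force: 65.2
```

Emit:
jog_arm --pt "1 0.3 0 0 0" --pt "1 0.3 0 0 0" --pt "1 0.3 0 0 0" --pt "1 0.3 0 0 0" --pt "1 0.3 0 0 0" --pt "1 0 0 0 0" --pt "1 0 0 0 0" --pt "1 0 0 0 0"

```text
time: 7.02
ee_pos: [0.5685, -0.2194, 0.0209]
ee_rot: [0.0, 0.998, -0.058, 0.0]
contact_force: [-1.4, 0.5, 5.8]
width: 0.692
grasp_force: 65.0
```

```bash
python3 go.py .568 -.2198 .0202 -6.7;  python3 - <<'E'
from h import *
im,D=ctrl.read_camera("scene"); cv2.imwrite("pics/a4.png",cv2.resize(im[170:290,80:240],(800,600),interpolation=cv2.INTER_CUBIC))
E
```

```text
t 7.0167 pos [ 0.5685 -0.2194  0.0209] yaw -6.67 tilt [ 7.e-04 -3.e-04 -1.e+00] w 0.692 F [-1.4  0.5  5.8] g 64.99333262443542
shift cm (tool) [-0.05  0.04  0.07] spin 0.03 hpz 0.0187
```

View pics/a4.png

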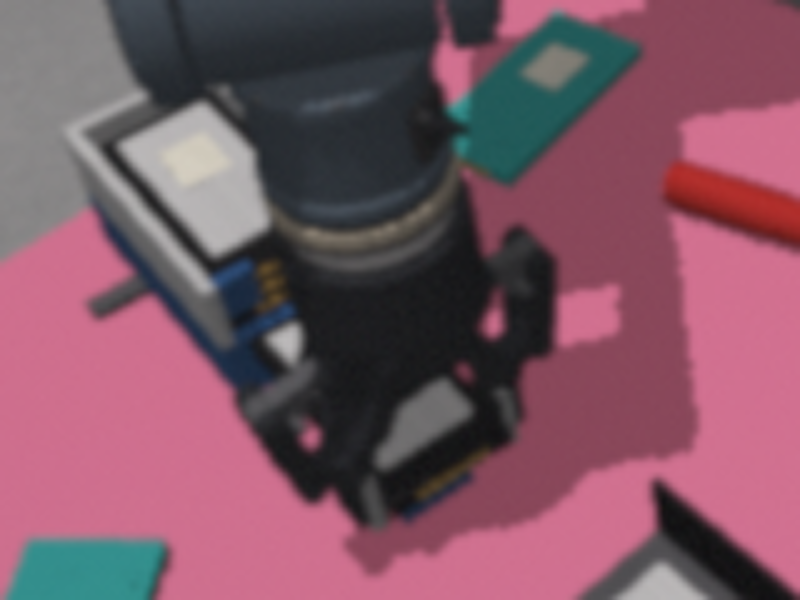

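The module's rear now shows a gap of blue rail to the lips (crop 265,315), the pull force has vanished, and the stack's top plate sits lower. I'll release and step back to the module's middle to grip it again.

Emit:
jog_arm --pt "0 0 0 0 0" --pt "-1 0 0 0 0" --pt "-1 0 0 0 0" --pt "-1 0 0 0 0" --pt "-1 -1 -0.05 0 0" --pt "-1 -1 0 0 0" --pt "-1 -1 0 0 0" --pt "-1 -1.2 0 0 0"

```text
time: 7.73
ee_pos: [0.5269, -0.2143, 0.0202]
ee_rot: [0.0, 0.998, -0.058, 0.001]
contact_force: [0.4, -0.2, 0.5]
width: 1.0
grasp_force: 0.0
```

Emit:
jog_arm --pt "-1 0 0 0 0" --pt "-1 0 0 0 0"

```text
time: 7.9
ee_pos: [0.5266, -0.2141, 0.0202]
ee_rot: [-0.0, 0.998, -0.059, 0.0]
contact_force: [0.1, -0.2, 0.0]
width: 0.999
grasp_force: 0.0
```

```bash
python3 go.py .526 -.2147 .0202 -6.7;  python3 - <<'E'
from meas import *
S=None
for c in("scene","top"):
    im,D=ctrl.read_camera(c); cv2.imwrite(f"pics/{c}5.png",im); np.save(f"{c}5.npy",D)
    X=cloud(c,im,D); x,y,z=X[...,0],X[...,1],X[...,2]
    m=(x>.455)&(x<.65)&(y<-.15)&(y>-.28)&(z>.044)&(z<.056)
    P=X[m]; t=np.radians(-6.7); u=np.array([np.cos(t),np.sin(t)]); n=np.array([-u[1],u[0]])
    q=(P[:,:2]-[.478,-.2092]); a=q@u;b=q@n
    print(c,len(P),"mag x pct",np.percentile(a,[0,1,5,95,99,100]),"y",np.percentile(b,[1,5,95,99]),"z",np.percentile(P[:,2],[5,50,95]))
    f=a>a.max()-.04
    print(" front strip y",np.percentile(b[f],[1,50,99]))
    m=(x>.3)&(x<.44)&(abs(y+.2)<.02)&(z>.05); print(" stack z",np.median(z[m]) if m.any() else None)
a=cv2.imread("pics/scene5.png")[170:290,80:240]; cv2.imwrite("pics/a5.png",cv2.resize(a,(800,600),interpolation=cv2.INTER_CUBIC))
E
```

```text
t 7.9 pos [ 0.5266 -0.2141  0.0202] yaw -6.71 tilt [ 1.e-04  1.e-04 -1.e+00] w 0.999 F [ 0.1 -0.2  0. ] g 0.0
shift cm (tool) [-0.05  0.07 -0.  ] spin -0.01 hpz 0.0187
scene 993 mag x pct [0.0049 0.0239 0.0308 0.1086 0.1105 0.1115] y [-0.0529 -0.0294  0.0288  0.048 ] z [0.0473 0.0502 0.0525]
 front strip y [-0.0296 -0.0014  0.0295]
 stack z 0.07731619181799165Traceback (most recent call last):
  File "<stdin>", line 9, in <module>
    return _quantile_unchecked(
        a, q, axis, out, overwrite_input, method, keepdims, weights)
    return _ureduce(a,
                    func=_quantile_ureduce_func,
    ...<5 lines>...
                    overwrite_input=overwrite_input,
                    method=method)
    r = func(a, **kwargs)
    result = _quantile(arr,
                       quantiles=q,
    ...<2 lines>...
                       out=out,
                       weights=wgt)
    slices_having_nans = np.isnan(arr[-1, ...])
                                  ~~~^^^^^^^^^
IndexError: index -1 is out of bounds for axis 0 with size 0
```

Emit:
jog_arm --pt "-1 0.15 0.05 0 0" --pt "0 0 0 0 0" --pt "1 0 0 0 0" --pt "1 0 0 0 0" --pt "1 0 0 0 0" --pt "1 0 0 0 0" --pt "1 0 0 0 0" --pt "1 0 0 -0.3 0" --force 60

```text
time: 8.67
ee_pos: [0.5276, -0.2144, 0.0229]
ee_rot: [-0.0, 0.998, -0.058, -0.001]
contact_force: [-0.7, 0.2, -1.5]
width: 0.69
grasp_force: 64.7
```

Emit:
jog_arm --pt "1 0 0 -0.8 0" --pt "1 0 0 -1.5 0" --pt "1 0 0 -2 0" --pt "1 0 0 -2 0" --pt "1 0 0 -2 0" --pt "1 0 0 -1.5 0" --pt "1 0 0 -0.8 0" --pt "1 0 0 0 0"

```text
time: 9.33
ee_pos: [0.5287, -0.2152, 0.1312]
ee_rot: [0.001, 0.998, -0.058, 0.001]
contact_force: [0.4, 0.5, -2.0]
width: 0.684
grasp_force: 64.8
```

```bash
python3 go.py .483 .183 .13 10.6;  python3 - <<'E'
from meas import *
im,D=ctrl.read_camera("scene"); 
a=im[130:310,40:280]; cv2.imwrite("pics/a6.png",cv2.resize(a,(800,600),interpolation=cv2.INTER_CUBIC))
E
```

```text
t 9.3333 pos [ 0.5287 -0.2152  0.1312] yaw -6.68 tilt [ 0.0027 -0.0019 -1.    ] w 0.684 F [ 0.4  0.5 -2. ] g 64.78749632835388
shift cm (tool) [ -9.17 -39.02   0.04] spin -17.28 hpz 0.0187
```

View pics/a6.png

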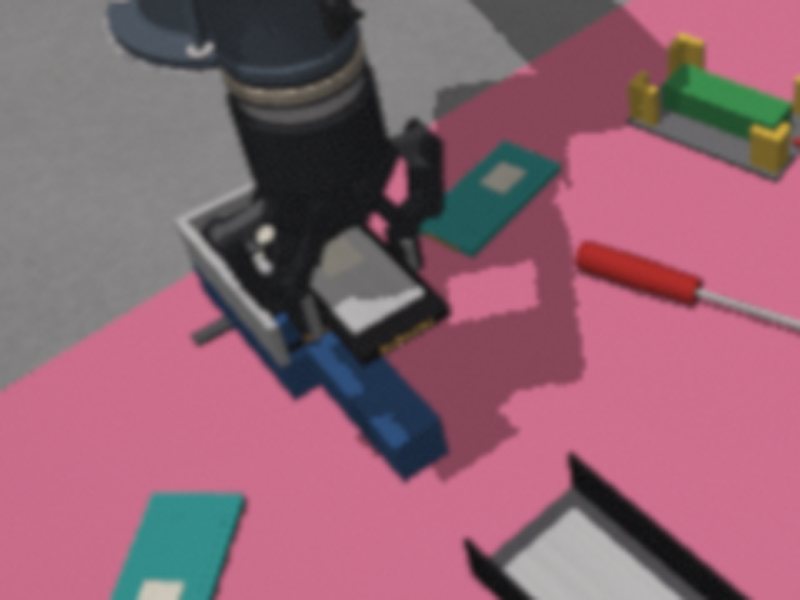

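The module hangs level between the fingers (380,290), and the rail is empty. I'll carry it over to the cradle.

Emit:
jog_arm --pt "1 -0.3 -1.3 0 0" --pt "1 -0.65 -2.8 0 0" --pt "1 -0.65 -2.8 0 0" --pt "1 -0.65 -2.8 0 0" --pt "1 -0.65 -2.8 0 0" --pt "1 -0.65 -2.8 0 0" --pt "1 -0.65 -2.8 0 0" --pt "1 -0.65 -2.8 0 0"

```text
time: 10.05
ee_pos: [0.502, 0.0009, 0.1279]
ee_rot: [-0.0, 0.998, -0.058, -0.002]
contact_force: [0.3, 0.4, -1.5]
width: 0.692
grasp_force: 64.8
```

Emit:
jog_arm --pt "1 -0.65 -2.8 0 0" --pt "1 -0.65 -2.8 0 0" --pt "1 -0.65 -2.8 0 0" --pt "1 -0.65 -2.8 0 0" --pt "1 -0.65 -2.8 0 0" --pt "1 -0.65 -2.8 0 0" --pt "1 -0.5 -2.1 0 0" --pt "1 -0.42 -2 0 0"

```text
time: 10.72
ee_pos: [0.4779, 0.2137, 0.1278]
ee_rot: [0.0, 0.998, -0.058, -0.002]
contact_force: [0.9, 0.2, -2.6]
width: 0.692
grasp_force: 64.8
```

Emit:
jog_arm --pt "1 0 0 0 -4.3" --pt "1 0 0 0 -4.3" --pt "1 0 0 0 -4.3" --pt "1 0 0 0 -4.4" --pt "1 0 0 0 0" --pt "1 0 0 0 0" --pt "1 0 0 0 0"

```text
time: 11.3
ee_pos: [0.4796, 0.2118, 0.1286]
ee_rot: [0.0, 0.996, 0.092, -0.001]
contact_force: [0.1, -0.6, -2.0]
width: 0.691
grasp_force: 64.9
```

```bash
python3 go.py .483 .183 .10 10.6;  python3 - <<'E'
from meas import *
for c in("scene","top"):
    im,D=ctrl.read_camera(c); cv2.imwrite(f"pics/{c}7.png",im)
    X=cloud(c,im,D); x,y,z=X[...,0],X[...,1],X[...,2]
    H=cv2.cvtColor(im,cv2.COLOR_BGR2HSV);hue,sat=H[...,0],H[...,1]
    m=(x>.38)&(x<.58)&(abs(y-.18)<.08)&(z>.135)&(z<.165); P=X[m]
    if len(P): print(c,len(P),rect(P),np.percentile(P[:,2],[5,50,95]))
    if c=="scene":
        m=(hue>20)&(hue<35)&(sat>120)&(x<.58)&(x>.4)&(abs(y-.18)<.09)&(z>.036)&(z<.055); n,l,s,ce=cv2.connectedComponentsWithStats(m.astype(np.uint8))
        for i in range(1,n):
            if s[i,4]>8: print(X[l==i].mean(0),s[i,4])
        m=(x>.32)&(x<.44)&(abs(y+.2)<.02)&(z>.045); print("stack z",np.percentile(z[m],[20,50,80]))
        cv2.imwrite("pics/a7.png",cv2.resize(im[90:240,80:380],(800,400),interpolation=cv2.INTER_CUBIC))
E
```

```text
t 11.3 pos [0.4796 0.2118 0.1286] yaw 10.54 tilt [-2.e-03 -3.e-04 -1.e+00] w 0.691 F [ 0.1 -0.6 -2. ] g 64.91249084472656
shift cm (tool) [-0.19  2.9   2.86] spin -0.06 hpz 0.0187
scene 548 (array([479.6451, 207.2348]), array([121.1452,  80.7811]), 10.493864059448242) [0.1482 0.1576 0.1603]
[0.4165 0.2043 0.0424] 30
[0.4339 0.1335 0.0428] 28
[0.5418 0.2254 0.0423] 36
[0.5518 0.1592 0.0427] 57
stack z [0.0692 0.0703 0.0714]
top 302 (array([482.2616, 183.6913]), array([118.9262,  29.4327]), 4.101282596588135) [0.153  0.1584 0.1611]
```

View pics/a7.png

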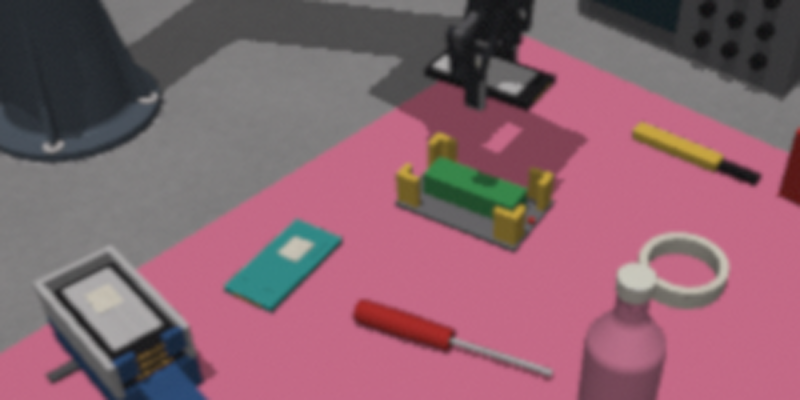

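The stack top has dropped to z 0.070, 10 mm lower, and is still in the magazine. The held module overshot the cradle by 29 mm in y (crop 490,80). I'll correct that, then lower it.

Emit:
jog_arm --pt "1 -0.05 0.7 0 0" --pt "1 -0.05 0.8 0 0" --pt "1 -0.05 0.8 0 0" --pt "1 -0.04 0.6 0 0" --pt "1 0 0 1.3 0" --pt "1 0 0 1.5 0" --pt "1 0 0 1.3 0" --pt "1 0 0 0.8 0"

```text
time: 12.07
ee_pos: [0.4837, 0.1819, 0.0793]
ee_rot: [0.0, 0.996, 0.092, -0.001]
contact_force: [0.8, 0.8, -1.3]
width: 0.686
grasp_force: 64.9
```

Emit:
jog_arm --pt "1 0 0 0 0" --pt "1 0 0 0 0" --pt "1 0 0 0 0"

```text
time: 12.32
ee_pos: [0.4846, 0.1827, 0.0808]
ee_rot: [-0.0, 0.996, 0.092, 0.001]
contact_force: [0.3, -0.3, -1.5]
width: 0.689
grasp_force: 64.9
```

```bash
python3 go.py .483 .183 .0155 10.6;  python3 - <<'E'
from meas import *
for c in("scene","top"):
    im,D=ctrl.read_camera(c)
    X=cloud(c,im,D); x,y,z=X[...,0],X[...,1],X[...,2]
    zc=ctrl.observe()["ee_pos"][2]+.03
    m=comp((x>.38)&(x<.58)&(abs(y-.18)<.08)&(abs(z-zc)<.005)); P=X[m]; print(c,len(P),rect(P),zc,np.median(P[:,2]))
    a=im[110:210,190:340] if c=="scene" else im[170:290,120:250]
    cv2.imwrite(f"pics/a8{c}.png",cv2.resize(a,(600,450),interpolation=cv2.INTER_CUBIC))
a=np.vstack([cv2.resize(cv2.imread(f"pics/a8{c}.png"),(500,300)) for c in("scene","top")]); cv2.imwrite("pics/a8.png",a)
E
```

```text
t 12.3167 pos [0.4846 0.1827 0.0808] yaw 10.6 tilt [ 1.e-03  2.e-04 -1.e+00] w 0.689 F [ 0.3 -0.3 -1.5] g 64.91196155548096
shift cm (tool) [-0.16 -0.06  6.53] spin 0.0 hpz 0.0187
scene 370 (array([507.988 , 181.7356]), array([76.4205, 82.4904]), 5.894076824188232) 0.11098787524244258 0.11028394134134842
top 85 (array([451.9483, 149.0067]), array([45.861 , 11.6139]), 0.30520856380462646) 0.11104706609425825 0.11081681740669126
```

View pics/a8.png

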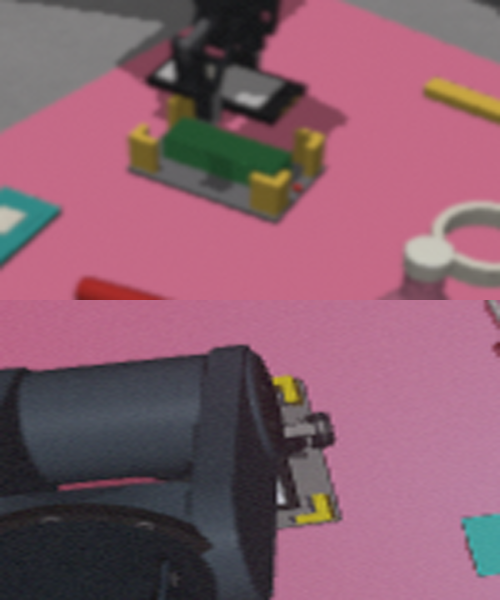

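The module is above the cradle and aligned with it. Lowering to just over the guide tops.

Emit:
jog_arm --pt "1 -0.1 -0.03 0.8 0" --pt "1 0 0 1.0 0" --pt "1 0 0 1.0 0" --pt "1 0 0 1.0 0" --pt "1 0 0 0.6 0" --pt "1 0 0 0.3 0" --pt "1 0 0 0 0" --pt "1 0 0 0 0"

```text
time: 13.08
ee_pos: [0.483, 0.183, 0.033]
ee_rot: [0.0, 0.996, 0.093, -0.0]
contact_force: [0.2, 0.5, -2.3]
width: 0.689
grasp_force: 65.0
```

```bash
python3 go.py .483 .183 .0155 10.6;  python3 - <<'E'
from meas import *
im,D=ctrl.read_camera("scene")
cv2.imwrite("pics/a9.png",cv2.resize(im[125:205,205:312],(800,600),interpolation=cv2.INTER_CUBIC))
E
```

```text
t 13.0833 pos [0.483 0.183 0.033] yaw 10.62 tilt [-5.e-04 -1.e-04 -1.e+00] w 0.689 F [ 0.2  0.5 -2.3] g 64.95597124099731
shift cm (tool) [ 0.01 -0.    1.75] spin 0.02 hpz 0.0187
```

View pics/a9.png

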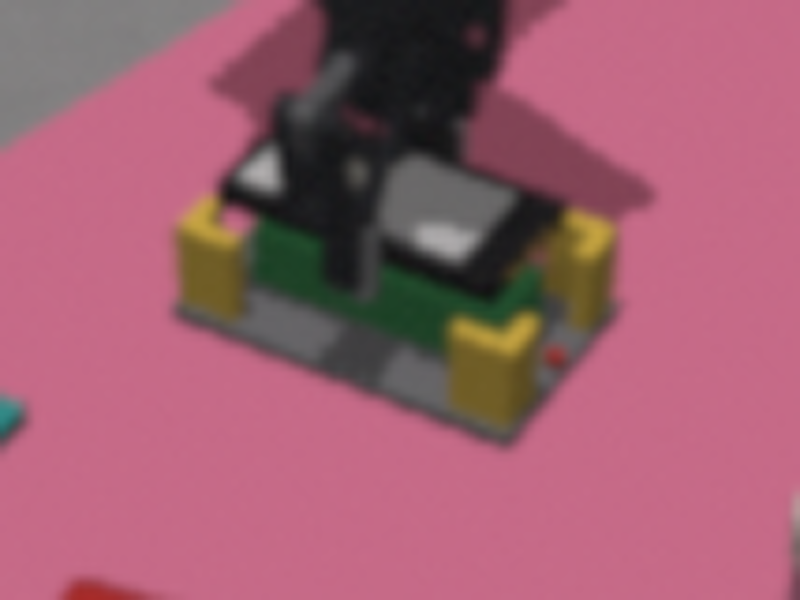

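The slab sits squarely inside the four guides, a few millimetres above them. I'll lower it gently until it touches.

Emit:
jog_arm --pt "1 0 0 0.4 0" --pt "1 0 0 0.4 0" --pt "1 0 0 0.4 0" --pt "1 0 0 0.2 0" --pt "1 0 0 0.1 0" --pt "1 0 0 0.1 0" --pt "1 0 0 0 0" --pt "1 0 0 0 0"

```text
time: 13.8
ee_pos: [0.4831, 0.183, 0.0173]
ee_rot: [-0.0, 0.996, 0.093, 0.0]
contact_force: [-0.3, -0.4, -1.6]
width: 0.689
grasp_force: 65.0
```

Emit:
jog_arm --pt "1 0 0 0.08 0" --pt "1 0 0 0.07 0" --pt "1 0 0 0.05 0" --pt "1 0 0 0 0" --pt "1 0 0 0 0"

```text
time: 14.22
ee_pos: [0.4831, 0.183, 0.0156]
ee_rot: [-0.0, 0.996, 0.093, 0.0]
contact_force: [-0.7, 0.0, 2.1]
width: 0.689
grasp_force: 65.3
```

Contact made. Release and lift straight up.

Emit:
jog_arm --pt "0.2 0 0 0 0" --pt "-0.3 0 0 0 0" --pt "-1 0 0 0 0" --pt "-1 0 0 0 0" --pt "-1 0 0 0 0" --pt "-1 0 0 -0.5 0" --pt "-1 0 0 -1.0 0" --pt "-1 0 0 -2 0"

```text
time: 14.88
ee_pos: [0.4817, 0.1827, 0.0497]
ee_rot: [0.0, 0.996, 0.093, -0.002]
contact_force: [1.0, 0.1, -0.6]
width: 1.0
grasp_force: 0.0
```

Emit:
jog_arm --pt "-1 0 0 -3 0" --pt "-1 0 0 -3 0" --pt "-1 0 0 -3 0" --pt "-1 0 0 -3 0" --pt "-1 0 0 -2 0" --pt "-1 -1 0 -1 0" --pt "-1 -1 0 0 0" --pt "-1 0 0 0 0"

```text
time: 15.55
ee_pos: [0.4606, 0.179, 0.2009]
ee_rot: [0.0, 0.996, 0.093, -0.001]
contact_force: [-1.1, 0.3, 0.5]
width: 1.004
grasp_force: 0.0
```

```bash
python3 go.py .483 .183 .2 10.6;  python3 - <<'E'
from meas import *
im,D=ctrl.read_camera("scene"); X=cloud("scene",im,D); x,y,z=X[...,0],X[...,1],X[...,2]
m=comp((x>.38)&(x<.58)&(abs(y-.18)<.08)&(abs(z-.045)<.005)&(cv2.cvtColor(im,cv2.COLOR_BGR2HSV)[...,1]<90)); P=X[m]; print(rect(P))
A=np.c_[P[:,:2],np.ones(len(P))]; print("plane",np.linalg.lstsq(A,P[:,2],rcond=None)[0],np.median(P[:,2]))
cv2.imwrite("pics/a10.png",cv2.resize(im[100:300,60:380],(800,500),interpolation=cv2.INTER_CUBIC))
E
```

```text
t 15.55 pos [0.4606 0.179  0.2009] yaw 10.64 tilt [-1.7e-03 -2.0e-04 -1.0e+00] w 1.004 F [-1.1  0.3  0.5] g 0.0
shift cm (tool) [2.28 0.02 0.09] spin 0.04 hpz 0.0187
(array([481.8087, 180.5347]), array([119.9691,  62.6132]), 10.828255653381348)
plane [0.0004 0.008  0.0435] 0.045323703194744644
```

View pics/a10.png

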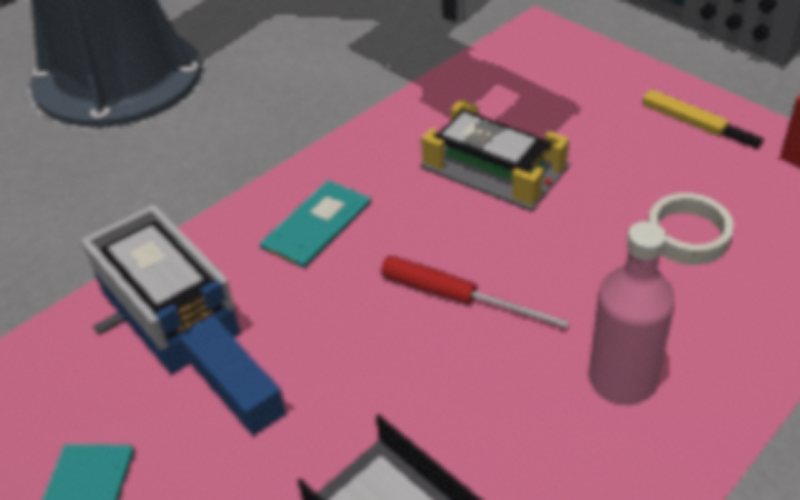

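The module lies flat in the cradle, silver side up with its top at z 0.045 (495,140). The stack has dropped and is still in the magazine, and nothing else has been disturbed.

```bash
python3 -c "
from plant import ctrl;print(ctrl.close_job())"
```

```text
the job is handed in; nothing more can be done
None
```

The job is handed in at about 15.6 s on the robot's clock: the bottom module lies flat in the test cradle, silver side up, the other three dropped 10 mm and stayed in the magazine, and the last picture shows nothing else moved.

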